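# Snap the reseal cap onto the open cellar bottle and keep it pressed home

## Robot

A 6-joint arm with a two-finger parallel gripper is mounted at the origin on the work surface. World frame = base frame: x ahead of the robot, y to its left, z up, the work surface at z = 0. Lengths are in m, angles in degrees, forces in N, time in s.
With the tool pointing down it reaches from about 0.325 to 0.875 m from the base axis. Payload 4.4 kg.
Tool frame: the origin (TCP) lies at the very end of the fingers, on their centre line; the grasp point (between the pads) lies 19 mm behind it; z points along the fingers, y is the direction in which the jaws open and shut (so a half turn about z gives the same grasp; the last joint's range is limited). The gripper opens to 85 mm and grips with 20 to 120 N. Pads are 22 mm wide; open, the fingers measure 114 mm over their backs; the gripper's body (76 mm by 85 mm) begins 54 mm behind the grasp point. The pads swing forward as they close: fully open they stand 13 mm farther back than shut.
Start: joints at [-73.195, 11.837, 88.321, -0, 79.842, -8.623], TCP at [0.247, -0.519, 0.231] pointing down, gripper open.
Joint ranges: [-156.59, 156.59], [-49.26, 127.26], [12.9, 141.05], [-63.56, 243.56], [4.71, 150.69], [-161.64, 161.64]. Speed limits (degrees/s): [159.86, 159.86, 180, 180, 180, 180].

## Interface

Orientations are given as a 3x3 rotation matrix whose columns are the frame's x, y, z axes.
In Python, from station import status, eyes, job gives the robot as it stands.
- The arm moves only by the tool arm_command, never from a script. Its argument "increments" is a list of rows, each a list of 3 entries, a list of its own where there are three numbers: the closure, from 0 (fully open) to 1 (shut), then the shift along the tool's x, y, z in units of 30 mm (1.0 is 30 mm), then the turn about the tool's z in units of 8 degrees (1.0 is 8 degrees). In form: [[claw, [dx, dy, dz], twist], ...]. A call has 1 to 8 rows; each row is the pose to reach, as a shift and turn from the pose commanded when the call began, along the tool's axes at that moment; what a row does not reach only later rows make up. A row lasts 1/10 s, in which the tool goes at most 50 mm and 8.59 degrees, less where a joint would pass 70% of its speed; a pose out of reach is approached as far as the arm can. A call with a gripper value outside its range is refused whole. The fingers move at their own pace and stop on an object; "newtons" is the grip in N (left out, the last holds). Time passes only in rows, so rows that repeat a pose let the fingers close. It gives the time, the measured TCP pose, the force and the opening at its end, in the units of the state.
- status.read_state(): the state, without advancing time (a new reading comes with each control period).
- eyes.get_image(name): name is "side" or "top"; returns the picture (400x640x3 uint8, red, green, blue); there is no depth.
- eyes.calibration(name): a dict with "camera_matrix" (3x3 intrinsics, pixels), "R" (3x3) and "t" (3): a world point X has camera coordinates R X + t. Camera axes: x right, y down, z forward; pixel columns grow to the right and rows downward; lengths in m; the calibration is good to about 2 mm. A picture is of the moment at which its call begins. calibration takes no time and is no camera call.
- job.sign_off(): hands the job in, once; it reports no verdict.
Trained networks look in the newest picture that a camera, given by its name, has taken for a name from the list of things; names that differ only in an ending like _2 or _b are one class to them, and where a whole thing is asked for, a point or a joint stands for the part that bears it (a point fixed in the world has none). Each returns a list of dicts, best first, with "score" (0 to 1); they miss things now and then, are a little off and sometimes report something else, mostly with a low value. They report only what shows in the picture. A call takes as long as a camera call. They do not tell look-alikes from the thing itself.
- eyes.regions_of(camera, label): "mask" (400x640 bool, what is visible of it).
- eyes.pinpoint(camera, label): "at" ([x, y, z] in m, in world coordinates, good to about 4 mm: a listed point, or the origin of a listed thing).
The state is a dict: "time_s": time; "joint_pos": joint angles; "dq": joint speeds; "tau": joint torques, N m; "tool_pos": TCP position; "ee_rot": TCP orientation; "contact_force": force on the tool from outside, world axes, zero at the start; "torque": the same for the moment, N m; "width": finger opening in m.
Only numpy, scipy, OpenCV 4.12 (cv2) and the standard library are available. Lean on these libraries where they do the work, as an engineer would, in place of code of your own. Each camera call takes 0.05 s, during which the arm holds its last target.

## Task

Take the red snap cap from the oak board, set it squarely over the mouth of the open bottle and press it straight down until it clicks over the lip, then keep on pressing so that it sits fully home. Finish with your hand still bearing firmly down on the cap, as with a strong thumb and not with the weight of the arm, the bottle upright on the spot where it stood, and leave the other bottles, the glass and the cork as they are.

Things in the scene. Friction and masses are not known exactly. Their poses are not given: they have to be found in the camera images.
- cap: The red ribbed snap cap: a rigid plastic cup 40 mm across, 24 mm tall, 48 g, open side down on the oak board; its sides can be gripped with up to 50 N. Origin: centre of its open lower edge; z up through its closed top. The bore is 35 mm across. Six sprung claws inside, on a 25 mm circle 12 mm above the origin, ride over the bottle's lip and catch beneath it.
- cap_seat (a point): Centre of the seat inside the cap, 20 mm above its open edge; fully home it lies on bottle_lip. Set down unpressed, it stays 7.5 mm above the lip. Pressed on, the push needed climbs over 3 mm of travel to some 10 to 15 N, drops suddenly below nothing (the click: the claws pull the cap down), then rises stiffly as the seat meets the lip. Clicked on, the cap stays on.
- bottle: The open bottle, the one of three alike quarter bottles of dark green glass with a pale label that has no red cap: it shows a dark round mouth. Loose, 0.33 to 0.65 kg, standing upright on the table, 59 mm across up to 96 mm height, then tapering to a neck 25 mm across; 196 mm tall. Origin at the centre of its foot, z up.
- bottle_lip (a point): Centre of the open bottle's mouth, at the top of the lip, 196 mm above the table. The lip is 29 mm across and 5 mm deep, its top bevelled to 23 mm across; below it the neck is 25 mm across.
- board: Oak board 240 x 150 x 12 mm, long along its x, fixed on the table. Origin under its centre; its top is 12 mm up.
- capped_a: A bottle like the open one, already closed with a red cap, 200 mm tall with it; loose. Origin at the centre of its foot. Leave it alone.
- capped_b: A second bottle already closed with a red cap, as capped_a. Leave it alone.
- glass: A stemmed tasting glass, 155 mm tall, 64 mm across; loose. Origin at the centre of its foot. Leave it alone.
- cork: A used sparkling-wine cork standing on its head on the board, 31 mm across, 46 mm tall; loose. Origin at the centre of its underside. Leave it alone.
Mind the look-alikes: they are no part of the job. What is shaped like the bottle but turquoise is not meant.

How it is judged (in metres and radians):
On the way, in this order (a step that is already met when the one before it is completed fails the run):
1. the cap is carried above the open bottle's mouth (horizontal distance between cap_seat and bottle_lip below 0.02 m and z of cap_seat in the frame of bottle_lip above 0.006 m), for 0.1 s.
2. the cap has clicked over the lip and sits home (horizontal distance between cap_seat and bottle_lip below 0.003 m and z of cap_seat in the frame of bottle_lip below 0.002 m and angle between the z axis of cap and the z axis of bottle, either way round below 0.08 rad), for 0.1 s.
At the end, for the whole second after the job is handed in: Through the last second the cap sits home (seat within 1.5 mm of the lip, centred within 3 mm, square within 0.08 rad) and the hand still presses it on the lip with 5 to 60 N; the bottle stands upright (within 0.06 rad), at rest, within 30 mm of where it stood (horizontal distance between cap_seat and bottle_lip below 0.003 m and z of cap_seat in the frame of bottle_lip between -0.004 and 0.0015 m and angle between the z axis of cap and the z axis of bottle, either way round below 0.08 rad and contact force between cap and bottle between 5 and 60 N and contact force between any of the fingers, the arm and cap above 1 N and height (world z) of bottle below 0.004 m and angle between bottle's own z axis and vertical below 0.06 rad and distance of bottle from where it was at the start of the episode below 0.03 m and linear speed of bottle below 0.02 m/s); the arm keeps its last pose, push and grip.
It fails at once if a capped bottle is shoved or tipped (distance of any of capped_a, capped_b from where it was at the start of the episode above 0.015 m or angle between any of capped_a, capped_b's own z axis and vertical above 0.2 rad).
It fails at once if the glass is shoved or tipped (distance of glass from where it was at the start of the episode above 0.015 m or angle between glass's own z axis and vertical above 0.2 rad).
It fails at once if the cork is shoved or tipped (distance of cork from where it was at the start of the episode above 0.015 m or angle between cork's own z axis and vertical above 0.3 rad).
It fails at once if the open bottle is tipped or lifted (angle between bottle's own z axis and vertical above 0.2 rad or height (world z) of bottle above 0.02 m).
It fails at once if the cap is forced on the bottle with the weight of the arm (more than 60 N) (contact force between cap and bottle above 60 N).
It also fails if it takes over 58 s, if anything falls off the work surface, if the arm or the gripper's body presses on something with over 40 N, if the wrist force passes 120 N, or if a joint passes its speed limit or range.

## Working session

There is one attempt and no reset: what is moved stays moved. The work goes in short steps, Python scripts to look and compute and a tool call to move; the robot and the scene stay as the last step left them, time stands still between calls to the robot, and variables do not carry over. Pictures are saved under pics/ and viewed, and the job is handed in when it is done.

Besides the shell and the picture viewer there is one more tool, called after "Call:" by a JSON object that holds its "fn" and its "kwargs". arm_command: Moves the arm, as the interface text tells. Its arguments: {"type":"object","properties":{"increments":{"type":"array","items":{"type":"array"}},"newtons":{"type":"number"}},"required":["increments"]}

```bash
mkdir -p pics; ls; python3 - <<'E'
from station import status, eyes
import cv2
s=status.read_state(); print(s)
for n in("side","top"):
    im=eyes.get_image(n); cv2.imwrite(f"pics/{n}0.png",im[:,:,::-1])
    print(n,eyes.calibration(n))
    for l in("cap","bottle_lip","bottle","glass","cork","board"):
        print(l,[(round(d["score"],2),[round(float(v),4) for v in d["at"]]) for d in eyes.pinpoint(n,l)])
E
```

```text
pics
{'time_s': 0.0, 'joint_pos': array([-7.31970636e+01,  1.18865998e+01,  8.84060446e+01,  8.92428812e-04,
        7.98399211e+01, -8.62287629e+00]), 'dq': array([-0.06414319, -0.00795391, -0.06568963,  0.09156821, -0.07187009,
        0.06368923]), 'tau': array([ 6.32971478e-04, -3.83032501e+01, -2.91596085e+01, -1.30462467e-04,
        1.07498677e-02, -2.72863264e-05]), 'tool_pos': array([ 0.24664553, -0.51857489,  0.23009214]), 'ee_rot': array([[ 9.03143264e-01,  4.29338813e-01, -6.54169841e-04],
       [ 4.29339158e-01, -9.03140610e-01,  2.21934938e-03],
       [ 3.62045477e-04, -2.28525117e-03, -9.99997323e-01]]), 'contact_force': array([0.69651047, 0.39240988, 0.08029262]), 'torque': array([0.01255157, 0.02830507, 0.04057117]), 'width': 0.08545045149352412}
side {'camera_matrix': array([[505.56504585,   0.        , 309.04220522],
       [  0.        , 505.56504585, 186.61122741],
       [  0.        ,   0.        ,   1.        ]]), 'R': array([[ 0.99505417, -0.09637544, -0.02406164],
       [-0.07818079, -0.61040702, -0.78822017],
       [ 0.06127767,  0.78620293, -0.61492276
[... 751 characters left out ...]
   ]]), 'R': array([[ 0.02474429, -0.99960731,  0.01315089],
       [-0.98644873, -0.02654863, -0.1619076 ],
       [ 0.16219316, -0.00896639, -0.98671829]]), 't': array([0.01521764, 0.60741323, 1.3341927 ])}
cap [(0.52, [0.4708, -0.2406, 0.0104])]
bottle_lip [(0.96, [0.4377, 0.2916, 0.1967]), (0.73, [0.557, 0.2945, 0.1987]), (0.73, [0.5033, 0.3891, 0.1948]), (0.61, [0.6622, 0.3069, 0.1951])]
bottle [(0.74, [0.4437, 0.2941, -0.0036]), (0.7, [0.5591, 0.2923, 0.0009]), (0.69, [0.6616, 0.3137, 0.0042])]
glass [(0.78, [0.712, 0.0135, -0.0025])]
cork [(0.44, [0.6102, -0.2043, 0.0143]), (0.22, [0.5251, -0.2404, -0.0003])]
board [(0.87, [0.5223, -0.2384, 0.0002]), (0.33, [0.4718, -0.2399, 0.0107])]
```

View pics/side0.png

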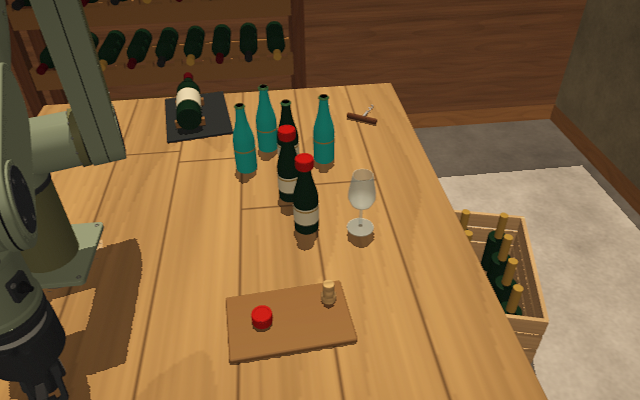

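View pics/top0.png

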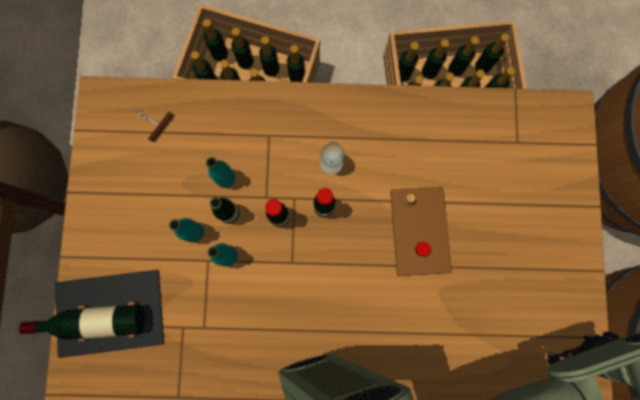

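```bash
python3 - <<'E'
import cv2,numpy as np
a=cv2.imread("pics/side0.png");b=cv2.imread("pics/top0.png")
from station import eyes
def px(n,X):
    c=eyes.calibration(n);p=c["camera_matrix"]@(c["R"]@np.array(X)+c["t"]);return p[:2]/p[2]
P={}
for X in([.4396,.294,.196],[.5577,.293,.196],[.661,.308,.196],[.502,.389,.196],[.473,-.24,.036]):
    print(X,px("side",X),px("top",X))
def crop(im,n,X,r):
    u,v=px(n,X).astype(int);x0=max(0,u-r);y0=max(0,v-r)
    return cv2.resize(im[y0:v+r,x0:u+r],(390,390),interpolation=cv2.INTER_CUBIC)
cv2.imwrite("pics/crop0.png",np.hstack([crop(a,"side",[.55,.31,.15],75),crop(b,"top",[.55,.31,.15],75)]))
E
```

```text
[0.4396, 0.294, 0.196] [238.53314193 104.10039954] [211.29543894 252.38901697]
[0.5577, 0.293, 0.196] [284.85074055 101.14185942] [214.67266311 203.08714535]
[0.661, 0.308, 0.196] [324.24545306  95.68099806] [211.0209037  161.03086863]
[0.502, 0.389, 0.196] [262.18380146  85.57045782] [172.99788946 225.10510283]
[0.473, -0.24, 0.036] [261.52187852 311.67692214] [422.39520487 248.11804488]
```

View pics/crop0.png

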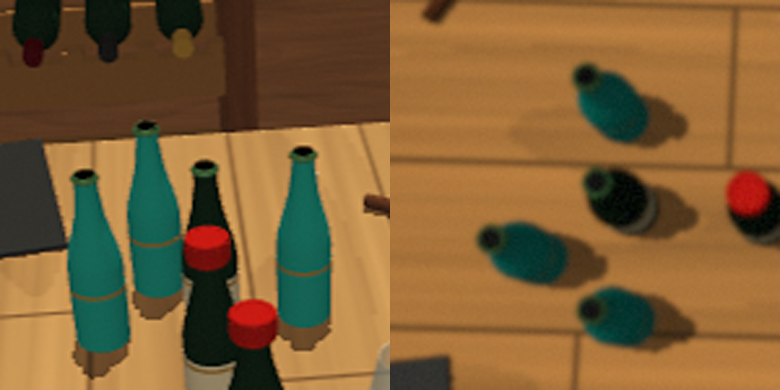

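Candidates for the open bottle are the dark green one at side (286,102) / top (222,207), and three turquoise ones at side (239,104), (263,86) and (323,95). The two capped bottles are at side (286,130) and (304,160). The crop shows that the dark green one has an open mouth, so I choose that one, lip about (0.558, 0.294). The only loose red cap is the one on the board at side (262,317) / top (424,249). I'll refine both positions next.

```bash
cat > h.py <<'E'
from station import status, eyes
import cv2,numpy as np
from scipy.optimize import least_squares
C={n:eyes.calibration(n) for n in("side","top")}
def px(n,X):
    c=C[n];p=np.atleast_2d(X)@c["R"].T+c["t"];p=p@c["camera_matrix"].T;return p[:,:2]/p[:,2:]
t=np.linspace(0,2*np.pi,60,endpoint=False);circ=np.c_[np.cos(t),np.sin(t),0*t]
def cyl(c,r,z0,z1):
    return np.r_[circ*r+[c[0],c[1],z0],circ*r+[c[0],c[1],z1]]
def cen(n,pts):
    h=cv2.convexHull(px(n,pts).astype(np.float32));m=cv2.moments(h);return np.array([m["m10"]/m["m00"],m["m01"]/m["m00"]]),m["m00"]
def red(im,near,rad=25):
    i=im.astype(int);m=((i[...,0]>90)&(i[...,1]<60)&(i[...,2]<60)).astype(np.uint8)
    k,l,s,c=cv2.connectedComponentsWithStats(m)
    j=min((j for j in range(1,k) if s[j,4]>25),key=lambda j:np.hypot(*(c[j]-near)));return c[j],s[j,4]
def st():
    s=status.read_state();return s
E
python3 - <<'E'
from h import *
im={n:eyes.get_image(n) for n in C}
# cap
o={n:red(im[n],px(n,[.473,-.24,.024])[0]) for n in C};print(o)
for ns in(["side"],["top"],["side","top"]):
    f=lambda x:np.concatenate([cen(n,cyl(x,.02,.012,.036))[0]-o[n][0] for n in ns])
    r=least_squares(f,[.473,-.24]);print(ns,r.x,r.fun,cen(ns[0],cyl(r.x,.02,.012,.036))[1])
for l in("cap","bottle_lip","capped_a"):
  for n in C:
    for k in range(2):
      print(l,n,[(round(d["score"],2),[round(float(v),4) for v in d["at"]]) for d in eyes.pinpoint(n,l)]); eyes.get_image(n)
out=[]
for n,X in(("side",[.558,.294,.18]),("top",[.558,.294,.18])):
    u,v=px(n,X)[0].astype(int);out.append(cv2.resize(im[n][v-24:v+24,u-24:u+24,::-1],(384,384),interpolation=cv2.INTER_NEAREST));print(n,u-24,v-24)
cv2.imwrite("pics/lip1.png",np.hstack(out))
E
```

```text
{'side': (array([261.51231527, 316.93842365]), np.int32(406)), 'top': (array([422.83018868, 248.75943396]), np.int32(212))}
['side'] [ 0.47198305 -0.24281166] [1.44017696e-06 8.63989555e-07] 442.32991326833144
['top'] [ 0.47205591 -0.2434078 ] [-3.26308282e-07  5.62846594e-07] 197.8283210368827
['side', 'top'] [ 0.47202879 -0.24303191] [ 0.02637566  0.09086403 -0.1378488   0.0064271 ] 442.5031301821582
cap side [(0.79, [0.4748, -0.2401, 0.0102])]
cap side [(0.56, [0.4725, -0.2411, 0.007])]
cap top [(0.6, [0.4722, -0.2414, 0.0074]), (0.39, [0.5221, -0.2405, 0.002]), (0.23, [0.4679, -0.2442, 0.0353])]
cap top [(0.74, [0.4722, -0.2396, 0.0066]), (0.7, [0.7107, 0.0139, -0.0012])]
bottle_lip side [(0.72, [0.563, 0.2927, 0.193]), (0.66, [0.5039, 0.3887, 0.1953]), (0.66, [0.4365, 0.3, 0.1975]), (0.55, [0.6591, 0.3111, 0.1954])]
bottle_lip side [(0.93, [0.4371, 0.2943, 0.1957]), (0.72, [0.6566, 0.312, 0.196])]
bottle_lip top [(0.93, [0.4379, 0.2926, 0.1971]), (0.89, [0.504, 0.3895, 0.1983]), (0.86, [0.5561, 0.2893, 0.1963]), (0.78, [0.6608, 0.3093, 0.1944]), (0.24, [0.5533, 0.1571, 0.0011])]
bottle_lip top [(0.92, [0.5568, 0.2928, 0.1964]), (0.89, [0.5043, 0.3873, 0.1937]), (0.88, [0.6612, 0.3096, 0.1962]), (0.58, [0.4368, 0.2911, 0.1992]), (0.47, [0.4711, -0.2426, 0.0332])]
capped_a side [(0.79, [0.5839, 0.0301, 0.0031]), (0.65, [0.5512, 0.1584, 0.0007])]
capped_a side [(0.95, [0.5818, 0.031, 0.002]), (0.61, [0.5506, 0.1562, -0.0002])]
capped_a top [(0.87, [0.5539, 0.1561, -0.002]), (0.66, [0.5809, 0.0302, -0.0016])]
capped_a top [(0.95, [0.5522, 0.157, 0.0027]), (0.92, [0.5837, 0.0318, -0.0015]), (0.24, [0.5582, 0.2983, -0.0016])]
side 261 82
top 191 179
```

View pics/lip1.png

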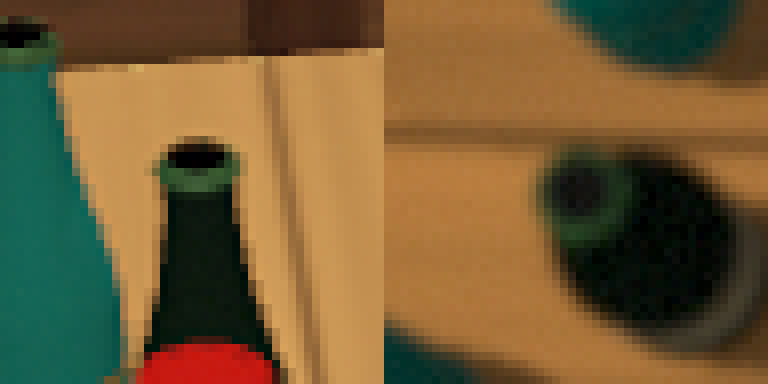

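The crop shows the open lip ring, centred at about side (285.3,102.2) and top (215.7,202.9). The mouth is dark and the body dark green.

```bash
python3 - <<'E'
from h import *
o={"side":[285.3,102.2],"top":[215.7,202.9]}
g=lambda x:np.r_[circ*.0145+[x[0],x[1],.191],circ*.0145+[x[0],x[1],.194],circ*.0115+[x[0],x[1],.196]]
for ns in(["side"],["top"],["side","top"]):
    r=least_squares(lambda x:np.concatenate([cen(n,g(x))[0]-o[n] for n in ns]),[.558,.294]);print(ns,r.x,r.fun)
    h=px(ns[0],g(r.x));print(h.min(0),h.max(0))
s=st();R=s["ee_rot"];print(s["time_s"],R.T@(np.array([.472,-.243,.12])-s["tool_pos"])/.03)
E
```

```text
['side'] [0.55871524 0.29367324] [ 9.10023005e-07 -7.17606738e-07]
[279.62127125  98.84028838] [290.97926916 105.49014328]
['top'] [0.55874015 0.29125321] [-8.06581511e-07 -7.65351075e-07]
[209.55545352 196.86429666] [221.84329403 208.93258983]
['side', 'top'] [0.55876012 0.29164531] [ 0.06457885  0.37863407 -0.16227117 -0.01247259]
[279.67893702  99.212394  ] [291.05078275 105.87553829]
2.0 [10.7317528  -5.09612119  3.70920111]
```

Call:
{"fn": "arm_command", "kwargs": {"increments": [[0, [1.5, -0.7, 0.4], 0], [0, [3, -1.4, 0.8], 0], [0, [4.5, -2.1, 1.2], 0], [0, [6, -2.8, 1.8], 0], [0, [7.5, -3.6, 2.4], 0], [0, [9, -4.3, 3], 0], [0, [10.7, -5.1, 3.7], 0], [0, [10.7, -5.1, 3.7], 0]], "newtons": 40}}

```text
time_s: 2.8
tool_pos: [0.4719, -0.2395, 0.1186]
ee_rot: [[0.902, 0.432, -0.002], [0.432, -0.902, 0.002], [-0.0, -0.003, -1.0]]
contact_force: [-0.1, -0.6, 0.7]
width: 0.0853
```

Call:
{"fn": "arm_command", "kwargs": {"increments": [[0, [0, 0, 0], 0], [0, [0, 0, 0], 0], [0, [0, 0, 0], 0]]}}

```text
time_s: 3.1
tool_pos: [0.4711, -0.2445, 0.121]
ee_rot: [[0.904, 0.428, 0.001], [0.428, -0.904, -0.001], [0.0, 0.001, -1.0]]
contact_force: [-0.5, 0.6, -0.4]
width: 0.0853
```

```bash
python3 - <<'E'
from h import *
im={n:eyes.get_image(n) for n in C}
s=st();R=s["ee_rot"];print(s["time_s"],s["tool_pos"],s["contact_force"],s["width"],s["joint_pos"]);print(R)
print(R.T@(np.array([.472,-.243,.014])-s["tool_pos"])/.03)
for n in C: cv2.imwrite(f"pics/a_{n}.png",im[n][...,::-1])
E
```

```text
3.2 [ 0.47091102 -0.2447774   0.12105396] [-0.80790557  0.19273242 -0.54003522] 0.08533347897045274 [-3.68037148e+01  1.32899506e+01  1.00612940e+02 -1.59111766e-02
  6.60105845e+01  2.78874684e+01]
[[ 9.03968331e-01  4.27598104e-01  1.05718390e-03]
 [ 4.27599139e-01 -9.03967781e-01 -1.10785051e-03]
 [ 4.81945407e-04  1.45351270e-03 -9.99998828e-01]]
[ 0.05642749 -0.04322221  3.56843385]
```

View pics/a_side.png

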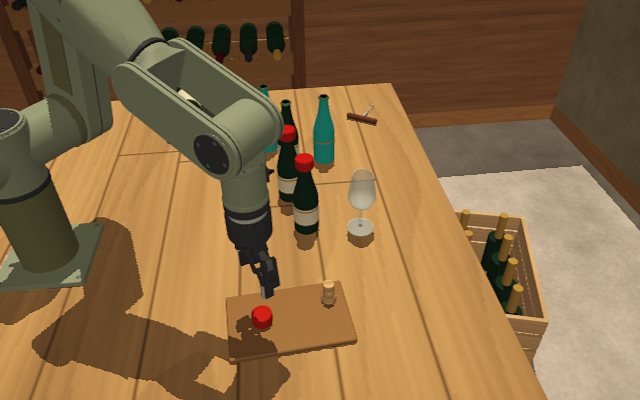

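Call:
{"fn": "arm_command", "kwargs": {"increments": [[0, [0.05, -0.05, 1], 0], [0, [0.05, -0.05, 2], 0], [0, [0.05, -0.05, 2.8], 0], [0, [0.05, -0.05, 3.4], 0], [0, [0.05, -0.05, 3.6], 0], [0, [0.05, -0.05, 3.6], 0], [0.3, [0.05, -0.05, 3.6], 0], [0.4, [0.05, -0.05, 3.6], 0]], "newtons": 40}}

```text
time_s: 4.0
tool_pos: [0.4728, -0.2423, 0.0138]
ee_rot: [[0.903, 0.429, 0.002], [0.429, -0.903, -0.002], [0.001, 0.003, -1.0]]
contact_force: [-0.3, -0.1, 1.1]
width: 0.0591
```

Call:
{"fn": "arm_command", "kwargs": {"increments": [[0.7, [0, 0, 0], 0], [1, [0, 0, 0], 0], [1, [0, 0, 0], 0], [1, [0, 0, 0], 0], [1, [0, 0, 0], 0], [1, [0, 0, 0], 0]], "newtons": 40}}

```text
time_s: 4.6
tool_pos: [0.4727, -0.2419, 0.0137]
ee_rot: [[0.903, 0.43, 0.002], [0.43, -0.903, -0.001], [0.001, 0.002, -1.0]]
contact_force: [-0.5, 0.8, 6.0]
width: 0.0395
```

```bash
python3 - <<'E'
from h import *
im={n:eyes.get_image(n) for n in C}
s=st();print(s["time_s"],s["tool_pos"],s["contact_force"],s["width"])
o=[]
for n in C:
    u,v=px(n,s["tool_pos"]+[0,0,.04])[0].astype(int);o.append(cv2.resize(im[n][v-40:v+40,u-40:u+40,::-1],(390,390),interpolation=cv2.INTER_CUBIC))
cv2.imwrite("pics/grasp.png",np.hstack(o))
E
```

```text
4.7 [ 0.47266801 -0.24193514  0.0136686 ] [-1.28085332  0.16485067  6.25115253] 0.03897164178318582
```

View pics/grasp.png

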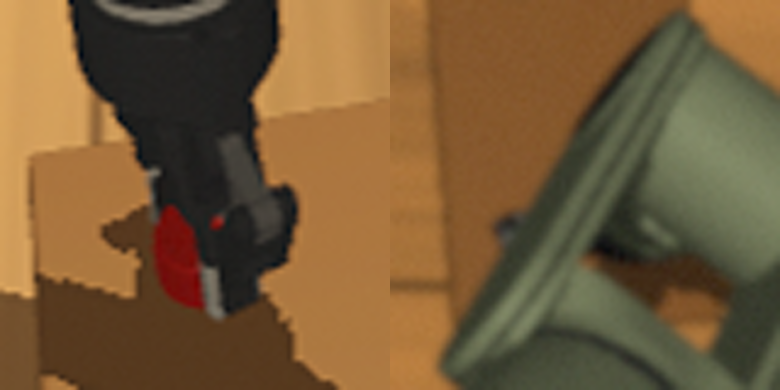

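Call:
{"fn": "arm_command", "kwargs": {"increments": [[1, [0, 0, -0.3], 0], [1, [0, 0, -1.2], 0], [1, [0, 0, -2.6], 0], [1, [0, 0, -4], 0], [1, [0, 0, -5.4], 0], [1, [0, 0, -6.8], 0], [1, [0, 0, -8], 0], [1, [0, 0, -8.5], 0]], "newtons": 45}}

```text
time_s: 5.5
tool_pos: [0.4734, -0.2423, 0.2727]
ee_rot: [[0.903, 0.43, 0.007], [0.43, -0.903, -0.005], [0.004, 0.007, -1.0]]
contact_force: [0.3, -0.4, 0.1]
width: 0.0392
```

Call:
{"fn": "arm_command", "kwargs": {"increments": [[1, [0.5, -0.7, 0], 0], [1, [1.3, -1.9, 0], 0], [1, [2.1, -3.05, 0], 0], [1, [2.9, -4.2, 0], 0], [1, [3.7, -5.35, 0], 0], [1, [4.5, -6.5, 0], 0], [1, [5, -7.2, 0], 0], [1, [5, -7.2, 0], 0]]}}

```text
time_s: 6.3
tool_pos: [0.5143, 0.0215, 0.2675]
ee_rot: [[0.901, 0.434, 0.0], [0.434, -0.901, 0.001], [0.001, -0.001, -1.0]]
contact_force: [-0.0, -1.9, 0.2]
width: 0.0387
```

```bash
python3 - <<'E'
from h import *
im={n:eyes.get_image(n) for n in C}
s=st();R=s["ee_rot"];print(s["time_s"],s["tool_pos"],s["contact_force"],s["width"],s["joint_pos"])
print(R.T@(np.array([.5587,.292,.25])-s["tool_pos"])/.03)
cv2.imwrite("pics/b_side.png",im["side"][...,::-1])
E
```

```text
6.4 [0.51418533 0.01851762 0.26736542] [ 0.19023314 -0.46623513 -0.23756596] 0.039067826484848266 [-7.55773684e+00  2.86769543e+00  9.40708514e+01 -3.92537268e-02
  8.30712372e+01  5.69196445e+01]
[ 5.26776875 -7.58699705  0.57252204]
```

View pics/b_side.png

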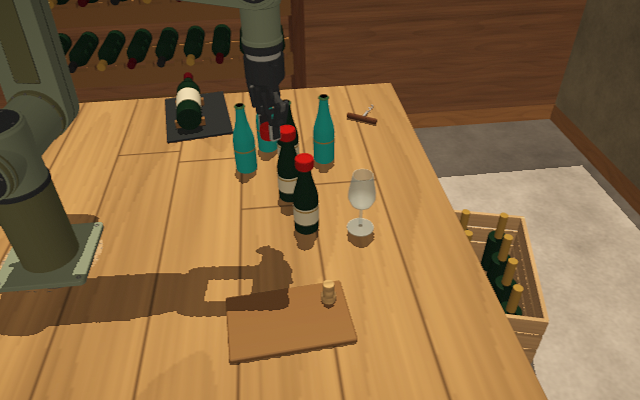

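The cap is still held, showing in the jaws at side (267,132). I go over the bottle, turning so that the fingers don't hide the cap from the side camera.

Call:
{"fn": "arm_command", "kwargs": {"increments": [[1, [0.5, -0.7, 0], -0.5], [1, [1.3, -1.9, 0], -1.4], [1, [2.1, -3.05, 0], -2.3], [1, [2.9, -4.2, 0], -3.3], [1, [3.7, -5.35, 0], -4.3], [1, [4.5, -6.5, 0], -5.3], [1, [5, -7.2, 0.2], -6.3], [1, [5.25, -7.6, 0.5], -7.3]]}}

```text
time_s: 7.2
tool_pos: [0.56, 0.2926, 0.2527]
ee_rot: [[0.102, 0.995, 0.002], [0.995, -0.102, 0.001], [0.001, 0.002, -1.0]]
contact_force: [0.2, -0.4, -0.3]
width: 0.0388
```

Call:
{"fn": "arm_command", "kwargs": {"increments": [[1, [0, 0, 0], 0], [1, [0, 0, 0], 0], [1, [0, 0, 0], 0]]}}

```text
time_s: 7.5
tool_pos: [0.5594, 0.29, 0.2528]
ee_rot: [[0.111, 0.994, 0.001], [0.994, -0.111, -0.0], [-0.0, 0.001, -1.0]]
contact_force: [0.1, -0.6, -0.2]
width: 0.0391
```

```bash
cat > look.py <<'E'
from h import *
import sys
tag=sys.argv[1]
im={n:eyes.get_image(n) for n in C}
s=st();R=s["ee_rot"];print(s["time_s"],s["tool_pos"],s["contact_force"],s["width"]);print(R.round(4))
print("to lip",R.T@(np.array([.5587,.292,.25])-s["tool_pos"])/.03)
o=[]
for n in C:
    u,v=px(n,s["tool_pos"]+[0,0,-.02])[0].astype(int);print(n,u-35,v-35)
    o.append(cv2.resize(im[n][v-35:v+35,u-35:u+35,::-1],(392,392),interpolation=cv2.INTER_NEAREST))
cv2.imwrite(f"pics/{tag}.png",np.hstack(o))
np.savez(f"{tag}.npz",**im)
E
python3 look.py c
```

```text
7.6 [0.55942795 0.29035866 0.25311907] [-0.80598136  0.29412935 -0.8675115 ] 0.039258043342116994
[[ 1.105e-01  9.939e-01  1.100e-03]
 [ 9.939e-01 -1.105e-01  0.000e+00]
 [ 2.000e-04  1.100e-03 -1.000e+00]]
to lip [ 0.05167748 -0.03027755  0.10394402]
side 249 53
top 177 165
```

View pics/c.png

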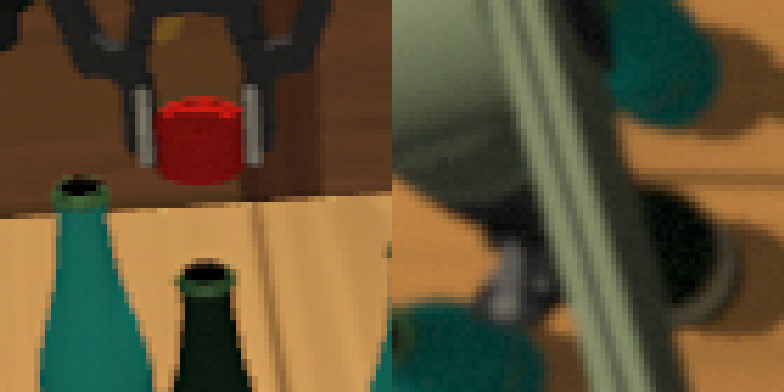

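```bash
cat > capfit.py <<'E'
from h import *
import sys
im=np.load(sys.argv[1]+".npz")["side"]
s=st();T=s["tool_pos"]
i=im.astype(int)
near=px("side",T+[0,0,.01])[0]
m=((i[...,0]>75)&(i[...,1]<60)&(i[...,2]<60)).astype(np.uint8)
k,l,ss,c=cv2.connectedComponentsWithStats(m)
j=min((j for j in range(1,k) if ss[j,4]>25),key=lambda j:np.hypot(*(c[j]-near)))
print("comp",c[j],ss[j],"pred area",cen("side",cyl(T,.02,T[2]-.0017,T[2]+.0223))[1])
f=lambda x:cen("side",cyl(x,.02,T[2]-.0017,T[2]+.0223))[0]-c[j]
print("cap xy by side",least_squares(f,T[:2]).x,"tcp",T)
E
python3 capfit.py c
```

```text
comp [267.21428571  52.625     ] [264  45   8  15  56] pred area 235.8505098405294
cap xy by side [0.52249849 0.44783895] tcp [0.55942795 0.29035866 0.25311907]
```

```bash
sed -i 's/j=min.*/j=max((j for j in range(1,k) if np.hypot(*(c[j]-near))<15),key=lambda j:ss[j,4])/; s/m=((i.*/m=((i[...,0]>3.2*i[...,1])\&(i[...,0]>3.2*i[...,2])\&(i[...,0]>90)).astype(np.uint8)/' capfit.py; python3 capfit.py c; python3 - <<'E'
import numpy as np
print(np.load("c.npz")["side"][70:88:3,284])
E
```

```text
comp [284.09302326  77.5627907 ] [277  70  15  16 215] pred area 235.8505098405294
cap xy by side [0.55921644 0.2889623 ] tcp [0.55942795 0.29035866 0.25311907]
[[165  41  24]
 [124  16  10]
 [109   9   4]
 [115  17  12]
 [110  13   9]
 [123  12  11]]
```

Call:
{"fn": "arm_command", "kwargs": {"increments": [[1, [0.11, -0.03, 0.2], 0], [1, [0.11, -0.03, 0.6], 0], [1, [0.11, -0.03, 1.0], 0], [1, [0.11, -0.03, 1.3], 0], [1, [0.11, -0.03, 1.5], 0], [1, [0.11, -0.03, 1.5], 0], [1, [0.11, -0.03, 1.5], 0]]}}

```text
time_s: 8.3
tool_pos: [0.5584, 0.2952, 0.2072]
ee_rot: [[0.107, 0.994, -0.0], [0.994, -0.107, -0.0], [-0.0, -0.0, -1.0]]
contact_force: [-0.4, 0.1, -0.3]
width: 0.0385
```

```bash
python3 look.py d; python3 capfit.py d
```

```text
8.4 [0.55879645 0.29529492 0.20799966] [ 1.23575376 -0.14170987 -0.1262743 ] 0.038803912481045776
[[ 1.075e-01  9.942e-01  1.300e-03]
 [ 9.942e-01 -1.075e-01  5.000e-04]
 [ 6.000e-04  1.200e-03 -1.000e+00]]
to lip [-0.1086839   0.0103244  -1.40006644]
side 250 68
top 179 168
comp [284.45408163  93.08673469] [277  86  15  16 196] pred area 226.28447255096398
cap xy by side [0.55797384 0.29418139] tcp [0.55879645 0.29529492 0.20799966]
```

View pics/d.png

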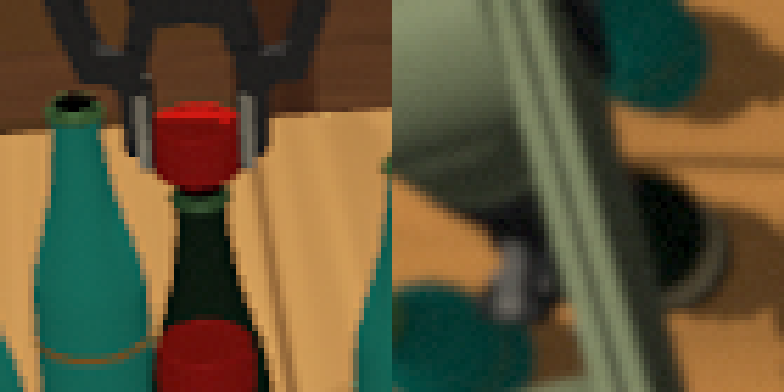

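Call:
{"fn": "arm_command", "kwargs": {"increments": [[1, [-0.04, 0.02, 0], 0], [1, [-0.04, 0.02, 0.1], 0], [1, [-0.04, 0.02, 0.2], 0], [1, [-0.04, 0.02, 0.3], 0], [1, [-0.04, 0.02, 0.4], 0], [1, [-0.04, 0.02, 0.5], 0], [1, [-0.04, 0.02, 0.6], 0], [1, [-0.04, 0.02, 0.6], 0]]}}

```text
time_s: 9.2
tool_pos: [0.5584, 0.2937, 0.1885]
ee_rot: [[0.108, 0.994, -0.001], [0.994, -0.108, -0.0], [-0.001, -0.001, -1.0]]
contact_force: [-0.2, -0.1, 0.0]
width: 0.0385
```

```bash
python3 look.py e; python3 capfit.py e
```

```text
9.3 [0.55876942 0.29383716 0.18917155] [-0.38316908 -0.76561248 -0.21304359] 0.039175017323200466
[[ 1.076e-01  9.942e-01 -2.000e-04]
 [ 9.942e-01 -1.076e-01 -0.000e+00]
 [-1.000e-04 -2.000e-04 -1.000e+00]]
to lip [-0.06125512  0.00393413 -2.02761213]
side 250 75
top 181 169
comp [284.85164835 100.23626374] [278  93  15  15 182] pred area 223.4810428514611
cap xy by side [0.55781514 0.29148667] tcp [0.55876942 0.29383716 0.18917155]
```

View pics/e.png

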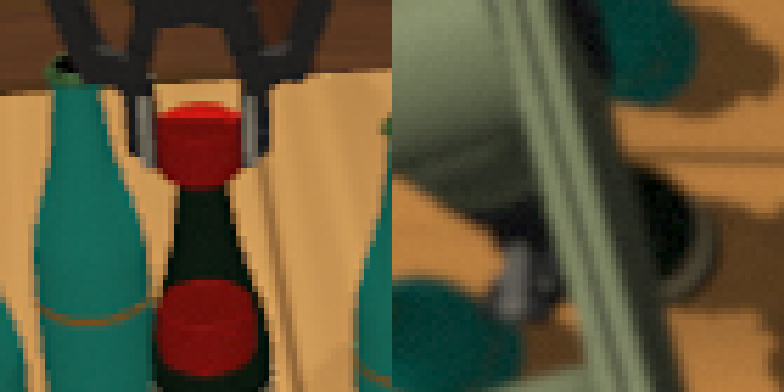

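```bash
python3 - <<'E'
from h import *
im=np.load("e.npz")["side"].astype(float);im0=np.load("c.npz")["side"].astype(float)
def edges(im,v,lo,hi):
    g=im[v,lo:hi].sum(1);hm=(g.max()+g.min())/2
    m=g<hm; i=np.where(m)[0]; a,b=i[0],i[-1]
    ea=lo+a-1+(g[a-1]-hm)/(g[a-1]-g[a]) if a else lo
    eb=lo+b+(hm-g[b])/(g[b+1]-g[b]); return ea,eb,(ea+eb)/2
for v in(110,112,114,116,118):
    print(v,edges(im,v,276,296),edges(im0,v,276,296))
for z in(.19,.18,.17,.16,.15): print(z,px("side",[.5588,.292,z]))
for v in(97,99,101,103,105): print(v,im[v,274:298,0].astype(int),im[v,274:298,1].astype(int))
E
```

```text
110 (np.float64(280.8072625698324), np.float64(290.6475409836066), np.float64(285.7274017767195)) (np.float64(280.8142076502732), np.float64(290.63696369636966), np.float64(285.72558567332146))
112 (np.float64(280.51574803149606), np.float64(290.8359375), np.float64(285.67584276574803)) (np.float64(280.52589641434264), np.float64(290.83203125), np.float64(285.67896383217135))
114 (np.float64(280.50373134328356), np.float64(291.2435233160622), np.float64(285.8736273296729)) (np.float64(280.49242424242425), np.float64(291.27272727272725), np.float64(285.88257575757575))
116 (np.float64(280.36221590909093), np.float64(291.6593567251462), np.float64(286.0107863171186)) (np.float64(280.3581661891117), np.float64(291.65281899109794), np.float64(286.00549259010484))
118 (np.float64(280.21830985915494), np.float64(292.25373134328356), np.float64(286.23602060121925)) (np.float64(280.2040441176471), np.float64(292.25897435897434), np.float64(286.2315092383107))
0.19 [[285.42684636 103.3862842 ]]
0.18 [[285.63170061 106.83814367]]
0.17 [[285.83462996 110.25756811]]
0.16 [[286.03566143 113.64501
[... 348 characters left out ...]
  96  95  37  12  12  15  17  15  17  13  15  15  14  17  15  14  14
  11  83 116  89  27  23]
101 [ 51 101 103  75  95 108 110 112 115 115 115 116 116 115 113 111 109 106
  88  95 122  96  29  47] [ 50  95 100  54  12  14  16  16  16  15  13  15  15  13  12  15  13  10
  13  83 117  91  30  39]
103 [192 146  98  66  86 108 109 111 113 112 116 115 116 113 111 112 110 107
  90  78 105 123 143 176] [143 122  96  54  12  13  17  12  16  14  14  14  17  16  14  16  18  11
  12  65 102 107 106 127]
105 [205 193 176 166 130 101 107 111 114 115 117 116 116 115 115 111 107 101
 129 185 207 191 159 162] [152 143 132 114  60   8  12  14  15  15  17  13  14  13  17  13   9   4
  58 128 155 140 113 116]
```

The neck axis shows at u≈285.7 and the cap centre at u≈284.9, so I shift about 0.8 mm in +x and begin pressing gently.

Call:
{"fn": "arm_command", "kwargs": {"increments": [[1, [0, 0.025, 0], 0], [1, [0, 0.025, 0.04], 0], [1, [0, 0.025, 0.08], 0], [1, [0, 0.025, 0.12], 0], [1, [0, 0.025, 0.15], 0], [1, [0, 0.025, 0.15], 0]], "newtons": 48}}

```text
time_s: 9.9
tool_pos: [0.5596, 0.2939, 0.1851]
ee_rot: [[0.107, 0.994, 0.0], [0.994, -0.107, 0.0], [0.0, 0.0, -1.0]]
contact_force: [-0.4, -0.2, 1.5]
width: 0.0389
```

Call:
{"fn": "arm_command", "kwargs": {"increments": [[1, [0, 0, 0.03], 0], [1, [0, 0, 0.05], 0], [1, [0, 0, 0.05], 0]]}}

```text
time_s: 10.2
tool_pos: [0.56, 0.294, 0.1844]
ee_rot: [[0.108, 0.994, 0.001], [0.994, -0.108, 0.001], [0.001, 0.001, -1.0]]
contact_force: [-2.3, -0.0, 5.0]
width: 0.0389
```

Call:
{"fn": "arm_command", "kwargs": {"increments": [[1, [0, 0, 0.03], 0], [1, [0, 0, 0.05], 0], [1, [0, 0, 0.05], 0]]}}

```text
time_s: 10.5
tool_pos: [0.5606, 0.2942, 0.1843]
ee_rot: [[0.107, 0.994, 0.003], [0.994, -0.107, 0.001], [0.002, 0.003, -1.0]]
contact_force: [-2.1, -1.1, 8.7]
width: 0.039
```

```bash
python3 look.py f;python3 capfit.py f
```

```text
10.6 [0.56056286 0.29422236 0.18433294] [-1.57366793 -1.44599299  8.5194787 ] 0.03912265356635404
[[ 0.1075  0.9942  0.0032]
 [ 0.9942 -0.1075  0.0012]
 [ 0.0016  0.003  -1.    ]]
to lip [-0.07686291 -0.04715142 -2.18917882]
side 251 76
top 181 168
comp [285.73262032 101.71657754] [279  95  15  15 187] pred area 222.48924492229708
cap xy by side [0.5598639  0.29231545] tcp [0.56056286 0.29422236 0.18433294]
```

View pics/f.png

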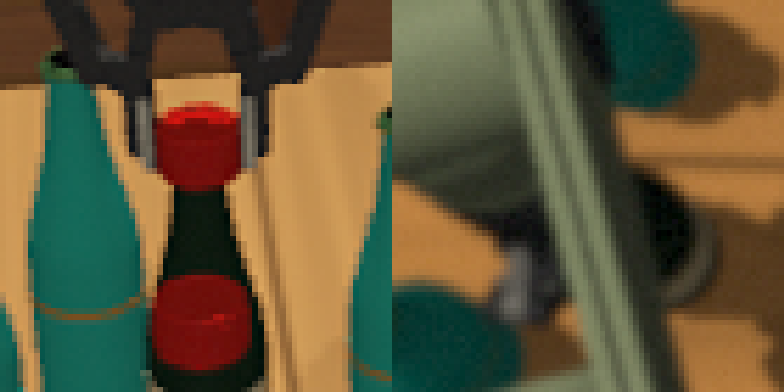

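Call:
{"fn": "arm_command", "kwargs": {"increments": [[1, [0, 0, 0.03], 0], [1, [0, 0, 0.06], 0], [1, [0, 0, 0.06], 0]]}}

```text
time_s: 10.9
tool_pos: [0.561, 0.2945, 0.1831]
ee_rot: [[0.107, 0.994, 0.005], [0.994, -0.107, 0.002], [0.002, 0.004, -1.0]]
contact_force: [-1.4, -1.2, 10.5]
width: 0.0391
```

Call:
{"fn": "arm_command", "kwargs": {"increments": [[1, [0, 0, 0.03], 0], [1, [0, 0, 0.06], 0], [1, [0, 0, 0.06], 0]]}}

```text
time_s: 11.2
tool_pos: [0.5604, 0.2941, 0.1796]
ee_rot: [[0.107, 0.994, 0.003], [0.994, -0.107, 0.001], [0.001, 0.003, -1.0]]
contact_force: [0.3, -0.3, -2.6]
width: 0.0391
```

The force fell from 10.5 N to −2.6 N, which is the click. I press on to seat it.

Call:
{"fn": "arm_command", "kwargs": {"increments": [[1, [0, 0, 0.03], 0], [1, [0, 0, 0.06], 0], [1, [0, 0, 0.1], 0], [1, [0, 0, 0.1], 0]]}}

```text
time_s: 11.6
tool_pos: [0.5607, 0.2943, 0.1779]
ee_rot: [[0.107, 0.994, 0.003], [0.994, -0.107, 0.001], [0.002, 0.003, -1.0]]
contact_force: [-1.6, -0.8, 11.9]
width: 0.0388
```

Call:
{"fn": "arm_command", "kwargs": {"increments": [[1, [0, 0, 0.04], 0], [1, [0, 0, 0.08], 0], [1, [0, 0, 0.1], 0], [1, [0, 0, 0.1], 0]]}}

```text
time_s: 12.0
tool_pos: [0.5623, 0.2949, 0.178]
ee_rot: [[0.107, 0.994, 0.008], [0.994, -0.107, 0.003], [0.004, 0.008, -1.0]]
contact_force: [-3.7, -0.6, 19.0]
width: 0.039
```

```bash
python3 look.py g;python3 capfit.py g
```

```text
12.1 [0.56223849 0.29487671 0.17803267] [-3.65325209 -1.18216368 19.47486236] 0.03901180174016236
[[ 0.1074  0.9942  0.0078]
 [ 0.9942 -0.1074  0.003 ]
 [ 0.0038  0.0075 -1.    ]]
to lip [-0.0988952  -0.08904654 -2.40003584]
side 252 78
top 182 168
comp [286.56451613 103.7311828 ] [280  97  14  15 186] pred area 221.18348470469937
cap xy by side [0.56171392 0.29297716] tcp [0.56223849 0.29487671 0.17803267]
```

View pics/g.png

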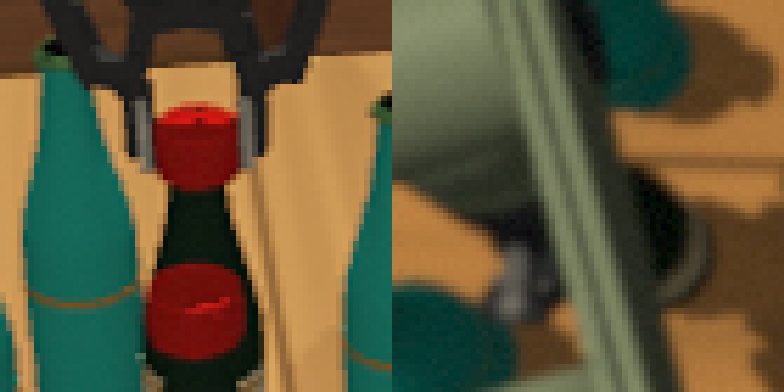

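Call:
{"fn": "arm_command", "kwargs": {"increments": [[1, [-0.02, -0.03, 0], 0], [1, [-0.03, -0.07, 0], 0], [1, [-0.03, -0.07, 0], 0], [1, [-0.03, -0.07, 0], 0]]}}

```text
time_s: 12.5
tool_pos: [0.56, 0.2942, 0.1778]
ee_rot: [[0.107, 0.994, 0.008], [0.994, -0.107, 0.003], [0.004, 0.007, -1.0]]
contact_force: [-3.1, -0.5, 18.9]
width: 0.039
```

```bash
python3 look.py i;python3 capfit.py i; python3 - <<'E'
from h import *
def edges(im,v,lo,hi):
    g=im[v,lo:hi].sum(1);hm=(g.max()+g.min())/2
    m=g<hm; i=np.where(m)[0]; a,b=i[0],i[-1]
    return lo+a-1+(g[a-1]-hm)/(g[a-1]-g[a]), lo+b+(hm-g[b])/(g[b+1]-g[b])
for t in"cgi":
    im=np.load(t+".npz")["side"].astype(float)
    print(t,[(v,round(sum(edges(im,v,276,297))/2,2)) for v in(113,115,117,119,121)])
for n in C:
  for l in("bottle","capped_a","glass","cork","cap_seat","bottle_lip"): print(n,l,[(round(d["score"],2),[round(float(v),4) for v in d["at"]]) for d in eyes.pinpoint(n,l)])
s=st();print(s["contact_force"])
E
```

```text
12.6 [0.56008281 0.29418563 0.17775728] [-3.15406733 -1.60827843 18.43246181] 0.03851501733210616
[[ 0.1074  0.9942  0.0078]
 [ 0.9942 -0.1074  0.0029]
 [ 0.0038  0.0075 -1.    ]]
to lip [-0.06832647 -0.01997439 -2.4085816 ]
side 251 78
top 182 169
comp [285.72972973 103.91351351] [279  97  15  15 185] pred area 221.40499908931088
cap xy by side [0.55954144 0.29282054] tcp [0.56008281 0.29418563 0.17775728]
c [(113, np.float64(285.86)), (115, np.float64(286.0)), (117, np.float64(286.26)), (119, np.float64(286.21)), (121, np.float64(286.31))]
g [(113, np.float64(286.87)), (115, np.float64(286.94)), (117, np.float64(287.01)), (119, np.float64(287.05)), (121, np.float64(287.19))]
i [(113, np.float64(286.02)), (115, np.float64(286.07)), (117, np.float64(286.3)), (119, np.float64(286.52)), (121, np.float64(286.54))]
side bottle [(0.79, [0.4391, 0.2943, 0.0008]), (0.65, [0.5567, 0.2914, 0.0027]), (0.63, [0.6621, 0.3097, -0.0028]), (0.57, [0.5016, 0.3864, -0.0021]), (0.33, [0.5624, 0.2944, 0.1724])]
side capped_a [(0.79, [0.5558, 0.1537, 0.0004]), (0.56, [0.5829, 0.0304, 0.0009])]
side glass [(0.97, [0.7131, 0.0178, 0.0013])]
side cork [(0.54, [0.6072, -0.2062, 0.0084])]
side cap_seat [(0.46, [0.5601, 0.2924, 0.1953])]
side bottle_lip [(0.93, [0.4381, 0.294, 0.196]), (0.84, [0.5607, 0.292, 0.1958]), (0.65, [0.5027, 0.3873, 0.196]), (0.63, [0.6602, 0.3112, 0.1963]), (0.4, [0.5505, 0.1569, -0.003])]
top bottle [(0.77, [0.5583, 0.2958, -0.0013]), (0.71, [0.497, 0.3907, -0.0008]), (0.69, [0.6577, 0.3112, 0.0016]), (0.21, [0.5814, 0.0353, 0.0013])]
top capped_a [(0.69, [0.5842, 0.0298, -0.0023]), (0.57, [0.5518, 0.1582, -0.0])]
top glass [(0.68, [0.7113, 0.0168, 0.0007])]
top cork [(0.46, [0.6098, -0.2038, 0.0147])]
top cap_seat []
top bottle_lip [(0.79, [0.5054, 0.3887, 0.1945]), (0.57, [0.6601, 0.3103, 0.1939]), (0.55, [0.5577, 0.2939, 0.1948])]
[-3.78020215 -1.61025666 18.04075307]
```

View pics/i.png

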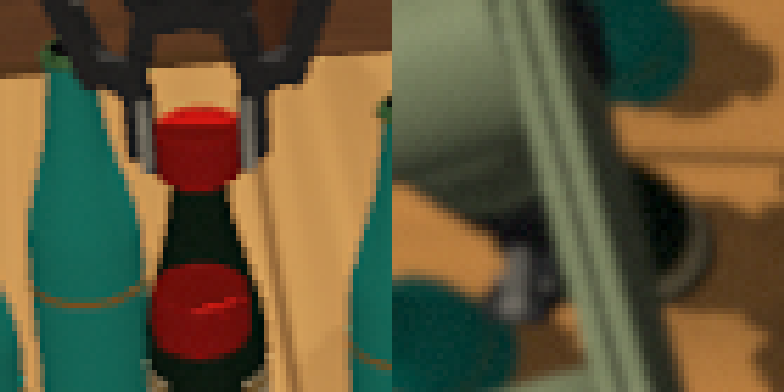

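Call:
{"fn": "arm_command", "kwargs": {"increments": [[1, [0, 0, 0], 0], [1, [0, 0, 0], 0], [1, [0, 0, 0], 0], [1, [0, 0, 0], 0]]}}

```text
time_s: 13.6
tool_pos: [0.5601, 0.2942, 0.1777]
ee_rot: [[0.107, 0.994, 0.008], [0.994, -0.107, 0.003], [0.004, 0.007, -1.0]]
contact_force: [-3.9, -1.0, 18.4]
width: 0.0388
```

```bash
python3 - <<'E'
from h import *
from station import job
s=st();print(s["tool_pos"],s["contact_force"],s["width"])
if 12<s["contact_force"][2]<30: print(job.sign_off())
E
```

```text
[0.56008458 0.29418513 0.1777308 ] [-3.89812725 -0.99030261 18.41618015] 0.03880185176625539
the job is handed in; nothing more can be done
None
```

I took the red cap off the board, set it over the mouth of the open dark-green bottle and pressed until it clicked. I kept pressing and handed the job in with the gripper still holding the cap and bearing down at about 18 N.

**Click:** the push climbed to 10.5 N, then dropped to −2.6 N.

**Seating:** the push then rose stiffly to 19 N, and the fingertips stopped at 0.1777 m, the height expected with the cap fully home. The side picture shows the cap square and centred on the neck to within about 1 mm.

**Bottle:** pressing pushed it about 2–3 mm sideways. I moved it back, and its neck now shows within about 0.3 px (under 1 mm) of where it was at the start.

**Other things:** the capped bottles, the glass and the cork read where they were at the start, to within the detector's few-millimetre error.

**Checks that failed or fell short:**
- The top camera could not see the cap because the arm was in the way, so the centring check rests on the side camera and the arm's own readings.
- A sideways force of about 4 N remained at the end, and the tool leaned about 0.008 rad.

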